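# Test and reset the leakage-trip trainer

## Task

Check the trip circuit on the training board: with a fingertip, gently press the yellow test button well in and let it spring back up, then press the blue reset button in the same way and take the hand clear. Do not press the red or green button, do not lift, tip or shove any of the loose button stations, and leave the screwdriver and the porcelain fuse holder where they lie.

Things in the scene. Friction and masses are not known exactly. Their poses are not given: they have to be found in the camera images.
- board: White perforated training board on a dark wooden slab, 320 (own x) x 460 (own y) x 30 mm thick, fixed to the bench; origin at the centre of its underside. Its -y half carries the four push-button stations in a two-by-two group; its +y half carries a fixed grey energy meter, whose top stands 138 mm above the bench.
- yellow_top (a point): Centre of the top face of the round yellow push button (the test button), 36 mm in diameter, facing up, on its own station, 100 mm above the bench when up, where it stands 12 mm proud of the black housing round it; the point moves down with the button.
- yellow (a joint): How far the yellow button is pressed down, in m: 0 = up, 0.008 = fully in. A spring takes it back up when released; it starts to move at about 1.5 N and is fully in at about 5 N. It counts as pressed from 0.004.
- station_yellow: Grey push-button station that carries the yellow button at its centre: a box 64 x 64 x 46 mm, about 0.3 kg, with a black button housing on top, standing loose on the board; origin at the centre of its underside, z up. Neighbouring stations stand about 110 mm apart, centre to centre, in any order of colours.
- blue_top (a point): Centre of the top face of the round blue push button (the reset button), 36 mm in diameter, facing up, on its own station, 100 mm above the bench when up, where it stands 12 mm proud of the black housing round it; the point moves down with the button.
- blue (a joint): How far the blue button is pressed down, in m: 0 = up, 0.008 = fully in. A spring takes it back up when released; it starts to move at about 1.5 N and is fully in at about 5 N. It counts as pressed from 0.004.
- station_blue: Grey push-button station that carries the blue button at its centre: a box 64 x 64 x 46 mm, about 0.3 kg, with a black button housing on top, standing loose on the board; origin at the centre of its underside, z up. Neighbouring stations stand about 110 mm apart, centre to centre, in any order of colours.
- red_top (a point): Centre of the top face of the round red push button (not part of the job), 36 mm in diameter, facing up, on its own station, 100 mm above the bench when up, where it stands 12 mm proud of the black housing round it; the point moves down with the button.
- red (a joint): How far the red button is pressed down, in m: 0 = up, 0.008 = fully in. A spring takes it back up when released; it starts to move at about 1.5 N and is fully in at about 5 N. It counts as pressed from 0.004.
- station_red: Grey push-button station that carries the red button at its centre: a box 64 x 64 x 46 mm, about 0.3 kg, with a black button housing on top, standing loose on the board; origin at the centre of its underside, z up. Neighbouring stations stand about 110 mm apart, centre to centre, in any order of colours.
- green_top (a point): Centre of the top face of the round green push button (not part of the job), 36 mm in diameter, facing up, on its own station, 100 mm above the bench when up, where it stands 12 mm proud of the black housing round it; the point moves down with the button.
- green (a joint): How far the green button is pressed down, in m: 0 = up, 0.008 = fully in. A spring takes it back up when released; it starts to move at about 1.5 N and is fully in at about 5 N. It counts as pressed from 0.004.
- station_green: Grey push-button station that carries the green button at its centre: a box 64 x 64 x 46 mm, about 0.3 kg, with a black button housing on top, standing loose on the board; origin at the centre of its underside, z up. Neighbouring stations stand about 110 mm apart, centre to centre, in any order of colours.
- screwdriver: Loose screwdriver with a green handle lying on the bench beside the stations, 200 mm long along its x, handle 26 mm thick; origin at its underside, mid-length. A bystander.
- fuse_holder: Loose white porcelain fuse holder standing on the board at the meter's terminal end, 44 mm in diameter, 45 mm high; origin at the centre of its underside. A bystander.
Things that resemble listed ones, but are neither listed nor needed, are in the scene too. Leave any orange look-alike of the station_green alone.

How it is judged:
On the way, in this order (a step that is already met when the one before it is completed fails the run):
1. the yellow test button is pressed in (at least 4 mm of 8) (value of joint yellow above 0.004 m), for 0.05 s.
2. the yellow button is let go and springs back up, blue not yet pressed (value of joint yellow below 0.0015 m and value of joint blue below 0.002 m), for 0.05 s.
3. the blue reset button is pressed in (at least 4 mm of 8) (value of joint blue above 0.004 m), for 0.05 s.
At the end, for the whole second after the job is handed in: All four buttons are up (within 1.5 mm), every station stands upright and still on the board within 20 mm of where it started, and the screwdriver and fuse holder are within 10 mm of where they started (value of joint each of yellow, blue, red, green below 0.0015 m and distance of each of station_yellow, station_blue, station_red, station_green from where it was at the start of the episode below 0.02 m and z of each of station_yellow, station_blue, station_red, station_green in the frame of board below 0.036 m and angle between each of station_yellow, station_blue, station_red, station_green's own z axis and vertical below 0.1 rad and linear speed of each of station_yellow, station_blue, station_red, station_green below 0.02 m/s and distance of each of screwdriver, fuse_holder from where it was at the start of the episode below 0.01 m); the robot touches nothing.
It fails at once if the red or the green button is pressed (value of joint any of red, green above 0.002 m).
It fails at once if yellow and blue are pressed at the same time (value of joint each of yellow, blue above 0.002 m).
It fails at once if a station is lifted, tipped or shoved away (over 20 mm from its start, over 6 mm off the board, or tilted over 0.15 rad) (distance of any of station_yellow, station_blue, station_red, station_green from where it was at the start of the episode above 0.02 m or z of any of station_yellow, station_blue, station_red, station_green in the frame of board above 0.036 m or angle between any of station_yellow, station_blue, station_red, station_green's own z axis and vertical above 0.15 rad).
It fails at once if a station or its button is pressed roughly (over 30 N) (contact force between the fingers and station_yellow above 30 N or contact force between the fingers and station_blue above 30 N or contact force between the fingers and station_red above 30 N or contact force between the fingers and station_green above 30 N).
It fails at once if the screwdriver or the fuse holder is moved by more than 10 mm (distance of any of screwdriver, fuse_holder from where it was at the start of the episode above 0.01 m).
It also fails if it takes over 42 s, if anything falls off the work surface, if the arm or the gripper's body presses on something with over 40 N, if the wrist force passes 120 N, or if a joint passes its speed limit or range.

## Robot

A 6-joint arm with a two-finger parallel gripper is mounted at the origin on the work surface. World frame = base frame: x ahead of the robot, y to its left, z up, the work surface at z = 0. Lengths are in m, angles in rad, forces in N, time in s.
With the tool pointing down it reaches from about 0.425 to 0.95 m from the base axis. Payload 14.7 kg.
Tool frame: the origin (TCP) lies at the very end of the fingers, on their centre line; the grasp point (between the pads) lies 19 mm behind it; z points along the fingers, y is the line along which they close (so a half turn about z gives the same grasp; the last joint's range is limited). The gripper opens to 85 mm and grips with 20 to 120 N. Pads are 22 mm wide; open, the fingers measure 114 mm over their backs; the gripper's body (76 mm by 85 mm) begins 54 mm behind the grasp point. The pads swing forward as they close: fully open they stand 13 mm farther back than shut.
Start: joints at [1.073, 0.48, 1.596, -0, 1.065, -0.047], TCP at [0.283, 0.585, 0.231] pointing down, gripper open.
Joint ranges: [-2.75, 2.75], [-0.82, 2.05], [0.23, 2.67], [-1.56, 4.7], [0.09, 2.69], [-2.92, 2.92]. Speed limits (rad/s): [1.89, 1.89, 2.39, 3.01, 3.01, 3.01].

## Interface

Orientations are given as a unit quaternion [w, x, y, z].
In Python, from cell import * gives the robot as it stands.
- The arm moves only by the tool send_rows, never from a script. Its argument "moves" is a list of rows, each an object of numbers: "x", "y", "z": the shift along the tool's x, y, z in mm; "turn": the turn about the tool's z in rad. In form: [{"x": .., "y": .., "z": .., "turn": ..}, ...]. A call has exactly 8 rows; each row shifts and turns the commanded pose from where the row before left it, along the tool's axes as they then stand; what a row does not reach is not made up. A row lasts 1/10 s, in which the tool goes at most 50 mm and 8.59 degrees, less where a joint would pass 70% of its speed; a pose out of reach is approached as far as the arm can. A call is refused whole if a number of a shift passes 50 or a number of a turn 0.15, either way. A call with a gripper value outside its range is refused whole. "fingers" is the closure, from 0 (fully open) to 1 (shut), set as the call begins (left out, the last holds). The fingers move at their own pace and stop on an object; "grip_force" is the grip in N (left out, the last holds). Time passes only in rows, so rows that do not move let the fingers close, or fill a call up. It gives the time, the measured TCP pose, the force, the opening and the grip force at its end, in the units of the state.
- state(): the state, without advancing time (a new reading comes with each control period).
- grab_frame(name): name is "scene" or "side" or "wrist"; returns a dict with "frame" (480x640x3 uint8, red, green, blue), "range_z" (480x640 float32, m along the optical axis (not along the pixel's ray), 0 where there is no reading), "fx", "fy", "cx", "cy" (pixels), "R" (3x3) and "t" (3): a world point X has camera coordinates R X + t. Camera axes: x right, y down, z forward; pixel columns grow to the right and rows downward; lengths in m; the calibration is good to about 2 mm. A picture is of the moment at which its call begins.
- close_job(): hands the job in; it is judged then, once.
The state is a dict: "time": time; "q": joint angles; "joint_velocities": joint speeds; "tau": joint torques, N m; "position": TCP position; "tool_rot": TCP orientation; "ft_force": force on the tool from outside, world axes, zero at the start; "moment": the same for the moment, N m; "finger_gap": finger opening in m; "grip_force": force on a finger pad.
Only numpy, scipy, OpenCV 4.12 (cv2) and the standard library are available. Lean on these libraries where they do the work, as an engineer would, in place of code of your own. Each camera call takes 0.05 s, during which the arm holds its last target. There are 200 camera calls.

## Working session

There is one attempt and no reset: what is moved stays moved. The work goes in short steps, Python scripts to look and compute and a tool call to move; the robot and the scene stay as the last step left them, time stands still between calls to the robot, and variables do not carry over. Pictures are saved under pics/ and viewed, at most 10 in all, crops included, and the job is handed in when it is done.

Besides the shell and the picture viewer there is one more tool, called after "Call:" by a JSON object that holds its "method" and its "body", one argument or row to a line. send_rows: Moves the arm, as the interface text tells. Its arguments: {"type":"object","properties":{"moves":{"type":"array"},"fingers":{"type":"number"},"grip_force":{"type":"number"}},"required":["moves"]}

```bash
mkdir -p pics; cat > h.py <<'E'
from cell import *
import numpy as np, cv2
def snap(n,f):
    d=grab_frame(n); cv2.imwrite(f'pics/{f}.png',cv2.cvtColor(d['frame'],cv2.COLOR_RGB2BGR)); np.savez(f'pics/{f}.npz',**d); return d
def w(d,u,v):
    z=d['range_z'][v-2:v+3,u-2:u+3]; z=np.median(z[z>0])
    c=np.array([(u-d['cx'])/d['fx']*z,(v-d['cy'])/d['fy']*z,z]); return np.array(d['R']).T@(c-d['t'])
E
python3 - <<'E'
from h import *
snap('scene','s1');snap('side','d1')
s=state();print(s['position'],s['tool_rot'],s['ft_force'],s['time'])
E
```

```text
[0.2830141  0.58473633 0.23074795] [-1.39372581e-04  2.23506991e-01  9.74702176e-01 -5.22726824e-04] [-1.26571327 -0.01920057  0.26525441] 0.1
```

View pics/s1.png

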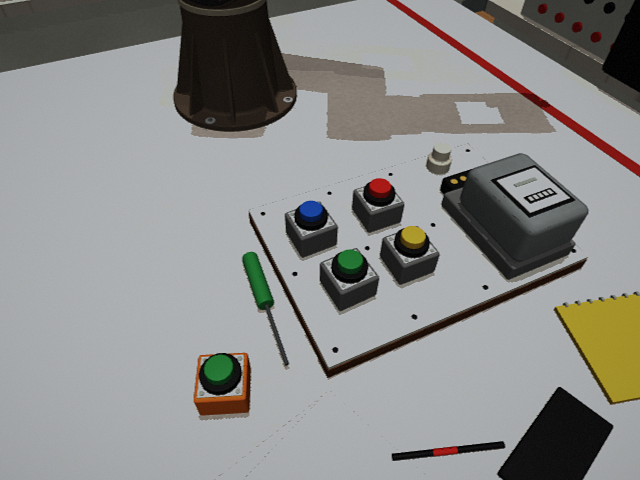

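View pics/d1.png

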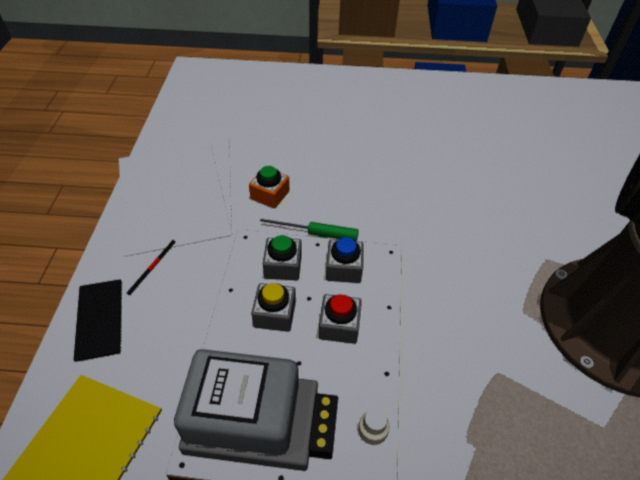

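The scene view shows yellow at (413,237), blue (311,211), red (379,189) and green (350,262). The side view shows yellow at (272,294), blue (346,250), red (342,306) and green (282,245).

```bash
python3 - <<'E'
from h import *
from scipy.spatial.transform import Rotation as Rn
P={'s1':dict(y=(413,235),b=(311,209),r=(379,187),g=(350,260),meter=(525,185)),'d1':dict(y=(272,292),b=(346,246),r=(342,303),g=(282,242),meter=(270,360))}
for f in P:
    d=np.load(f'pics/{f}.npz'); hsv=cv2.cvtColor(d['frame'],cv2.COLOR_RGB2HSV)
    for k,(u,v) in P[f].items():
        m=np.zeros((482,642),np.uint8)
        print(f,k,w(d,u,v).round(4))
        if k=='meter': continue
        # top-face points: same hue region, depth points with z near top
        vv,uu=np.mgrid[v-22:v+23,u-22:u+23]; z=d['range_z'][vv,uu]
        c=np.stack([(uu-d['cx'])/d['fx']*z,(vv-d['cy'])/d['fy']*z,z],-1)
        X=(c-d['t'])@d['R']
        h=hsv[vv,uu].astype(int); h0=hsv[v,u].astype(int)
        ok=(abs(h[...,0]-h0[0])<12)&(h[...,1]>120)&(abs(X[...,2]-.1)<.004)
        p=X[ok]; print('   centre',((p.min(0)+p.max(0))/2).round(4),p.mean(0).round(4),len(p),np.ptp(p,0).round(3))
E
```

```text
s1 y [0.6126 0.0498 0.0997]
   centre [0.6111 0.0511 0.0992] [0.6124 0.0505 0.099 ] 356 [0.036 0.034 0.006]
s1 b [ 0.5003 -0.0577  0.1001]
   centre [ 0.4979 -0.057   0.0993] [ 0.4996 -0.0575  0.0993] 317 [0.036 0.034 0.006]
s1 r [0.5043 0.0601 0.1   ]
   centre [0.5007 0.0639 0.099 ] [0.5023 0.0636 0.0992] 276 [0.036 0.033 0.006]
s1 g [ 0.6116 -0.0539  0.0993]
   centre [ 0.6093 -0.0522  0.0991] [ 0.6109 -0.0531  0.0991] 409 [0.035 0.035 0.006]
s1 meter [0.63   0.2312 0.1369]
d1 y [0.6108 0.0552 0.0993]
   centre [0.6098 0.0542 0.0993] [0.6096 0.0554 0.0989] 315 [0.035 0.036 0.007]
d1 b [ 0.4962 -0.0512  0.0994]
   centre [ 0.4961 -0.0534  0.0992] [ 0.496  -0.0528  0.0989] 255 [0.035 0.035 0.006]
d1 r [0.498  0.0667 0.0994]
   centre [0.4994 0.0674 0.0995] [0.499  0.0685 0.099 ] 330 [0.035 0.035 0.007]
d1 g [ 0.6071 -0.0502  0.0998]
   centre [ 0.6077 -0.0487  0.0994] [ 0.6075 -0.0482  0.099 ] 248 [0.033 0.035 0.006]
d1 meter [0.594  0.1913 0.1328]
```

Call:
{"method": "send_rows", "body": {
  "moves": [
    {"x": -33,"y": -21,"z": 0,"turn": 0},
    {"x": -33,"y": -21,"z": 0,"turn": 0},
    {"x": -33,"y": -21,"z": 0,"turn": 0},
    {"x": -33,"y": -21,"z": 0,"turn": 0},
    {"x": -33,"y": -21,"z": 0,"turn": 0},
    {"x": -33,"y": -21,"z": 0,"turn": 0},
    {"x": -33,"y": -21,"z": 0,"turn": 0},
    {"x": -33,"y": -21,"z": 0,"turn": 0}
  ],
  "fingers": 1,
  "grip_force": 20
}}

```text
time: 0.9
position: [0.4481, 0.3173, 0.2312]
tool_rot: [-0.0, 0.223, 0.975, -0.0]
ft_force: [0.2, 0.7, 0.8]
finger_gap: 0.0001
grip_force: 0.0
```

Call:
{"method": "send_rows", "body": {
  "moves": [
    {"x": -33,"y": -21,"z": 0,"turn": 0},
    {"x": -33,"y": -21,"z": 0,"turn": 0},
    {"x": -33,"y": -21,"z": 0,"turn": 0},
    {"x": -33,"y": -21,"z": 0,"turn": 0},
    {"x": -33,"y": -21,"z": 0,"turn": 0},
    {"x": -33,"y": -21,"z": 0,"turn": 0},
    {"x": -33,"y": -21,"z": 0,"turn": 0},
    {"x": -33,"y": -21,"z": 0,"turn": 0}
  ]
}}

```text
time: 1.7
position: [0.6125, 0.051, 0.2311]
tool_rot: [-0.0, 0.224, 0.975, -0.0]
ft_force: [0.1, 0.8, 0.4]
finger_gap: 0.0001
grip_force: 0.0
```

Call:
{"method": "send_rows", "body": {
  "moves": [
    {"x": 0,"y": 0,"z": 20,"turn": 0},
    {"x": 0,"y": 0,"z": 20,"turn": 0},
    {"x": 0,"y": 0,"z": 20,"turn": 0},
    {"x": 0,"y": 0,"z": 15,"turn": 0},
    {"x": 0,"y": 0,"z": 0,"turn": 0},
    {"x": 0,"y": 0,"z": 0,"turn": 0},
    {"x": 0,"y": 0,"z": 0,"turn": 0},
    {"x": 0,"y": 0,"z": 0,"turn": 0}
  ]
}}

```text
time: 2.5
position: [0.6125, 0.0527, 0.1572]
tool_rot: [0.001, 0.223, 0.975, 0.0]
ft_force: [0.5, 0.0, -0.1]
finger_gap: -0.0
grip_force: 0.0
```

```bash
python3 - <<'E'
from h import *
d=snap('wrist','w1');snap('side','d2');a=cv2.imread('pics/d2.png')[160:360,180:430];b=cv2.imread('pics/w1.png')
cv2.imwrite('pics/c2.png',np.hstack([cv2.resize(a,(400,320)),cv2.resize(b,(400,320))]))
s=state();print(s['position'],s['tool_rot'],s['ft_force'],s['finger_gap'],s['time'])
E
```

```text
[0.61241017 0.05264955 0.15700281] [5.38871103e-04 2.23464185e-01 9.74711981e-01 1.43414000e-04] [ 0.64497367 -0.19373336  0.50281715] 3.938473686809523e-05 2.6
```

View pics/c2.png

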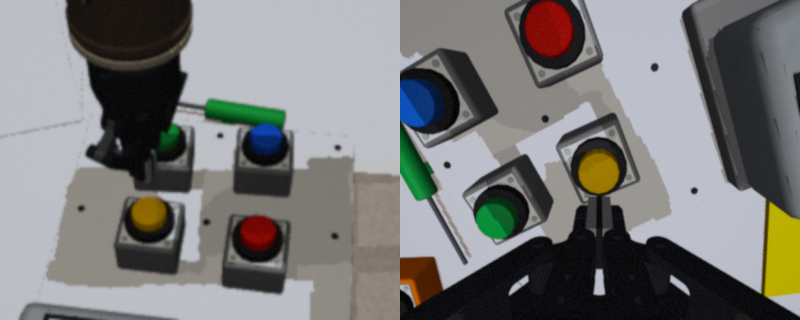

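The fingers are shut and sit centred over the yellow button (wrist crop, yellow at about (598,170), tip just below it). I'll lower slowly.

Call:
{"method": "send_rows", "body": {
  "moves": [
    {"x": 0,"y": 0,"z": 15,"turn": 0},
    {"x": 0,"y": 0,"z": 15,"turn": 0},
    {"x": 0,"y": 0,"z": 12,"turn": 0},
    {"x": 0,"y": 0,"z": 8,"turn": 0},
    {"x": 0,"y": 0,"z": 0,"turn": 0},
    {"x": 0,"y": 0,"z": 0,"turn": 0},
    {"x": 0,"y": 0,"z": 0,"turn": 0},
    {"x": 0,"y": 0,"z": 0,"turn": 0}
  ]
}}

```text
time: 3.4
position: [0.6124, 0.0526, 0.1068]
tool_rot: [0.0, 0.223, 0.975, 0.0]
ft_force: [-0.7, 0.5, -0.3]
finger_gap: -0.0001
grip_force: 0.0
```

Call:
{"method": "send_rows", "body": {
  "moves": [
    {"x": 0,"y": 0,"z": 2,"turn": 0},
    {"x": 0,"y": 0,"z": 2,"turn": 0},
    {"x": 0,"y": 0,"z": 2,"turn": 0},
    {"x": 0,"y": 0,"z": 2,"turn": 0},
    {"x": 0,"y": 0,"z": 2,"turn": 0},
    {"x": 0,"y": 0,"z": 0,"turn": 0},
    {"x": 0,"y": 0,"z": 0,"turn": 0},
    {"x": 0,"y": 0,"z": 0,"turn": 0}
  ]
}}

```text
time: 4.2
position: [0.612, 0.0526, 0.0964]
tool_rot: [-0.0, 0.223, 0.975, -0.0]
ft_force: [-0.4, -0.4, 2.4]
finger_gap: -0.0002
grip_force: 1.5
```

Call:
{"method": "send_rows", "body": {
  "moves": [
    {"x": 0,"y": 0,"z": 1,"turn": 0},
    {"x": 0,"y": 0,"z": 1,"turn": 0},
    {"x": 0,"y": 0,"z": 1,"turn": 0},
    {"x": 0,"y": 0,"z": 0,"turn": 0},
    {"x": 0,"y": 0,"z": 0,"turn": 0},
    {"x": 0,"y": 0,"z": 0,"turn": 0},
    {"x": 0,"y": 0,"z": 0,"turn": 0},
    {"x": 0,"y": 0,"z": 0,"turn": 0}
  ]
}}

```text
time: 5.0
position: [0.612, 0.0526, 0.0933]
tool_rot: [0.0, 0.223, 0.975, -0.0]
ft_force: [-0.4, -0.7, 3.7]
finger_gap: -0.0001
grip_force: 2.1
```

Call:
{"method": "send_rows", "body": {
  "moves": [
    {"x": 0,"y": 0,"z": 1,"turn": 0},
    {"x": 0,"y": 0,"z": 1,"turn": 0},
    {"x": 0,"y": 0,"z": 0,"turn": 0},
    {"x": 0,"y": 0,"z": 0,"turn": 0},
    {"x": 0,"y": 0,"z": 0,"turn": 0},
    {"x": 0,"y": 0,"z": 0,"turn": 0},
    {"x": 0,"y": 0,"z": 0,"turn": 0},
    {"x": 0,"y": 0,"z": 0,"turn": 0}
  ]
}}

```text
time: 5.8
position: [0.6122, 0.0526, 0.0919]
tool_rot: [0.0, 0.223, 0.975, 0.0]
ft_force: [-4.5, -0.1, 15.4]
finger_gap: -0.0001
grip_force: 7.6
```

```bash
python3 - <<'E'
from h import *
for i in range(3):
    d=snap('wrist',f'w2') if i==0 else grab_frame('scene')
    s=state();print(s['position'],s['ft_force'])
E
```

```text
[0.6121296  0.05259853 0.09187872] [-4.07833802 -0.69414089 15.09091   ]
[0.6121149  0.05264031 0.09188583] [-4.08907555  0.47950333 15.41438306]
[0.61209295 0.05259539 0.09184908] [-3.7563706  -0.57142574 15.11596283]
```

The yellow button is bottomed at about 15 N. I'll release it, then cross above to blue.

Call:
{"method": "send_rows", "body": {
  "moves": [
    {"x": 0,"y": 0,"z": -4,"turn": 0},
    {"x": 0,"y": 0,"z": -6,"turn": 0},
    {"x": 0,"y": 0,"z": -15,"turn": 0},
    {"x": 0,"y": 0,"z": -20,"turn": 0},
    {"x": 0,"y": 0,"z": -20,"turn": 0},
    {"x": 0,"y": 0,"z": 0,"turn": 0},
    {"x": 0,"y": 0,"z": 0,"turn": 0},
    {"x": 0,"y": 0,"z": 0,"turn": 0}
  ]
}}

```text
time: 6.75
position: [0.6116, 0.0526, 0.156]
tool_rot: [-0.0, 0.224, 0.975, -0.0]
ft_force: [-0.1, -0.2, 0.1]
finger_gap: -0.0002
grip_force: 0.0
```

Call:
{"method": "send_rows", "body": {
  "moves": [
    {"x": 9.5,"y": -24.5,"z": 0,"turn": 0},
    {"x": 9.5,"y": -24.5,"z": 0,"turn": 0},
    {"x": 9.5,"y": -24.5,"z": 0,"turn": 0},
    {"x": 9.5,"y": -24.5,"z": 0,"turn": 0},
    {"x": 9.5,"y": -24.5,"z": 0,"turn": 0},
    {"x": 9.5,"y": -24.5,"z": 0,"turn": 0},
    {"x": 0,"y": 0,"z": 0,"turn": 0},
    {"x": 0,"y": 0,"z": 0,"turn": 0}
  ]
}}

```text
time: 7.55
position: [0.4965, -0.0551, 0.156]
tool_rot: [-0.0, 0.224, 0.975, 0.0]
ft_force: [1.4, 0.4, -0.4]
finger_gap: 0.0001
grip_force: 0.0
```

```bash
python3 - <<'E'
from h import *
snap('scene','s3');snap('wrist','w3');a=cv2.imread('pics/s3.png')[140:340,220:470];b=cv2.imread('pics/w3.png')
cv2.imwrite('pics/c3.png',np.hstack([cv2.resize(a,(400,320)),cv2.resize(b,(400,320))]))
s=state();print(s['position'],s['tool_rot'],s['ft_force'],s['time'])
E
```

```text
[ 0.4972501  -0.0546028   0.15612765] [4.44974292e-05 2.23474957e-01 9.74709669e-01 5.46072492e-05] [ 0.01195462  0.7835117  -0.05131781] 7.65
```

View pics/c3.png

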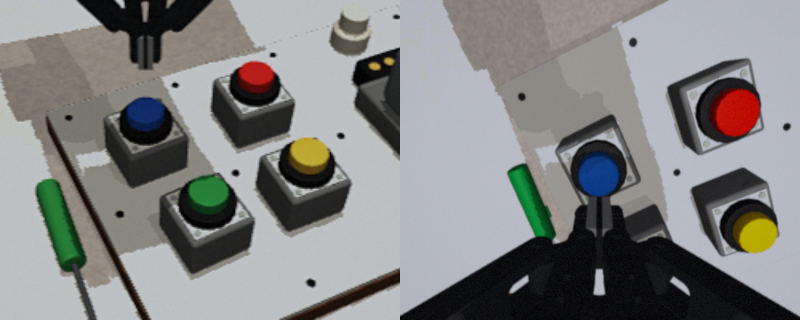

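The yellow button is back up, and the tip is over blue with the same alignment as before (wrist crop, blue at about (598,172)).

Call:
{"method": "send_rows", "body": {
  "moves": [
    {"x": 0,"y": 0,"z": 15,"turn": 0},
    {"x": 0,"y": 0,"z": 15,"turn": 0},
    {"x": 0,"y": 0,"z": 12,"turn": 0},
    {"x": 0,"y": 0,"z": 8,"turn": 0},
    {"x": 0,"y": 0,"z": 0,"turn": 0},
    {"x": 0,"y": 0,"z": 0,"turn": 0},
    {"x": 0,"y": 0,"z": 0,"turn": 0},
    {"x": 0,"y": 0,"z": 0,"turn": 0}
  ]
}}

```text
time: 8.45
position: [0.4971, -0.055, 0.1068]
tool_rot: [0.0, 0.224, 0.975, 0.0]
ft_force: [-0.1, -0.4, -0.4]
finger_gap: -0.0002
grip_force: 0.0
```

Call:
{"method": "send_rows", "body": {
  "moves": [
    {"x": 0,"y": 0,"z": 2,"turn": 0},
    {"x": 0,"y": 0,"z": 2,"turn": 0},
    {"x": 0,"y": 0,"z": 2,"turn": 0},
    {"x": 0,"y": 0,"z": 2,"turn": 0},
    {"x": 0,"y": 0,"z": 2,"turn": 0},
    {"x": 0,"y": 0,"z": 2,"turn": 0},
    {"x": 0,"y": 0,"z": 0,"turn": 0},
    {"x": 0,"y": 0,"z": 0,"turn": 0}
  ]
}}

```text
time: 9.25
position: [0.4967, -0.0549, 0.0943]
tool_rot: [-0.0, 0.223, 0.975, -0.0]
ft_force: [-1.3, -1.2, 3.2]
finger_gap: -0.0001
grip_force: 1.9
```

Call:
{"method": "send_rows", "body": {
  "moves": [
    {"x": 0,"y": 0,"z": 1,"turn": 0},
    {"x": 0,"y": 0,"z": 1,"turn": 0},
    {"x": 0,"y": 0,"z": 0.5,"turn": 0},
    {"x": 0,"y": 0,"z": 0,"turn": 0},
    {"x": 0,"y": 0,"z": 0,"turn": 0},
    {"x": 0,"y": 0,"z": 0,"turn": 0},
    {"x": 0,"y": 0,"z": 0,"turn": 0},
    {"x": 0,"y": 0,"z": 0,"turn": 0}
  ]
}}

```text
time: 10.05
position: [0.4968, -0.0549, 0.092]
tool_rot: [0.0, 0.223, 0.975, 0.0]
ft_force: [-2.0, 0.5, 8.5]
finger_gap: -0.0001
grip_force: 4.4
```

The blue button is bottomed at 8.5 N. I'll lift clear.

Call:
{"method": "send_rows", "body": {
  "moves": [
    {"x": 0,"y": 0,"z": -4,"turn": 0},
    {"x": 0,"y": 0,"z": -6,"turn": 0},
    {"x": 0,"y": 0,"z": -15,"turn": 0},
    {"x": 0,"y": 0,"z": -25,"turn": 0},
    {"x": 0,"y": 0,"z": -30,"turn": 0},
    {"x": 0,"y": 0,"z": -30,"turn": 0},
    {"x": 0,"y": 0,"z": -20,"turn": 0},
    {"x": 0,"y": 0,"z": 0,"turn": 0}
  ]
}}

```text
time: 10.85
position: [0.4981, -0.0551, 0.2246]
tool_rot: [0.002, 0.223, 0.975, 0.0]
ft_force: [0.6, 1.3, -0.7]
finger_gap: -0.0
grip_force: 0.0
```

Call:
{"method": "send_rows", "body": {
  "moves": [
    {"x": 0,"y": 0,"z": 0,"turn": 0},
    {"x": 0,"y": 0,"z": 0,"turn": 0},
    {"x": 0,"y": 0,"z": 0,"turn": 0},
    {"x": 0,"y": 0,"z": 0,"turn": 0},
    {"x": 0,"y": 0,"z": 0,"turn": 0},
    {"x": 0,"y": 0,"z": 0,"turn": 0},
    {"x": 0,"y": 0,"z": 0,"turn": 0},
    {"x": 0,"y": 0,"z": 0,"turn": 0}
  ]
}}

```text
time: 11.65
position: [0.4967, -0.0549, 0.2218]
tool_rot: [-0.0, 0.223, 0.975, -0.0]
ft_force: [-0.1, -0.5, 1.2]
finger_gap: -0.0002
grip_force: 0.0
```

```bash
python3 - <<'E'
from h import *
d=snap('scene','s4'); o=np.load('pics/s1.npz')
for n,u,v in [('y',413,235),('b',311,209),('r',379,187),('g',350,260)]: print(n,w(o,u,v).round(4),w(d,u,v).round(4))
s=state();print(s['position'],s['ft_force'],s['time'])
E
```

```text
y [0.6126 0.0498 0.0997] [0.6126 0.0498 0.0996]
b [ 0.5003 -0.0577  0.1001] [ 0.4991 -0.0571  0.0987]
r [0.5043 0.0601 0.1   ] [0.5038 0.0605 0.0994]
g [ 0.6116 -0.0539  0.0993] [ 0.612  -0.0542  0.0999]
[ 0.49668745 -0.05491636  0.22178904] [0.29497612 0.09515247 0.23376063] 11.7
```

View pics/s4.png

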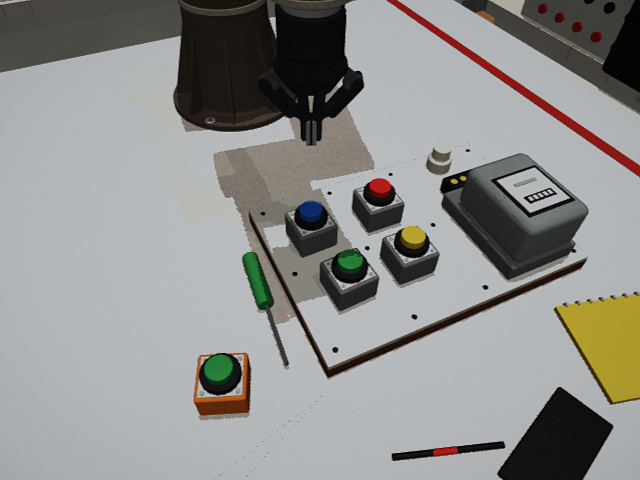

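All four buttons are up at unchanged positions, and the hand is clear above the board at (310,140).

```bash
python3 -c "
from cell import *
print(close_job())"
```

```text
the job is handed in; nothing more can be done
None
```

I pressed the yellow test button fully in and it sprang back, then did the same with the blue reset button, and handed the job in at about 12 s with the hand clear; the last picture showed all four buttons up and nothing shifted, but no verdict came back.

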